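# Line up the hinge leaves of an instrument cover

## Task

The instrument's metal hinge flap is to be rehung on its hinge block. Lift the grey dust cover off the hinge block and set it upright on the worktop well clear of the block; then pick up the loose hinge flap by its black rib, lower its knuckle between the two knuckles on the block, flap plate level and on the robot's side, until it sits in the saddle and the pin holes line up, and finish while still holding it there for a colleague to push the pin in. Leave the pin, the tape roll and the vial where they are.

Things in the scene. Friction and masses are not known exactly. Their poses are not given: they have to be found in the camera images.
- jamb: hinge block, fixed: aluminium, 60 (x) x 110 (y) x 48 mm high, origin at the centre of its underside, yaw within 0.35, -x side to the robot. On it two steel knuckles: bored tubes, 20 mm diameter, 22 mm long along y, ends chamfered 2 mm, axis at x=0, z=65 mm, gap of 34 mm between them. Hidden at first under the cover (cover rim at z=48 mm).
- jamb_axis (a point): centre of the gap between the fixed knuckles, on their axis, 65 mm above the worktop; axes as the block's, y along the pin hole. In the gap a rigid 90 degree V saddle, open upward (crests at z=62 mm), stops a 20 mm knuckle exactly on the axis; enter straight from above.
- leaf: loose steel flap, about 0.18 kg, lying right side up, origin on its underside below the grip rib. Plate x -30 to 34, y +-30, z 12 to 18 mm; lip down to z=0 at its -x edge; 24 mm wide neck at +x to its knuckle. Black rib at x=0: 10 mm thick in x, 40 long in y, z 18 to 44 mm. Joined, the rib stands 35 mm clear of the fixed knuckles and the origin 55 mm above the worktop; let go it tips off.
- leaf_axis (a point): centre of the flap's knuckle (bored tube, 20 mm diameter, 30 mm long along y, ends chamfered 2 mm) on its pin-hole axis, at x=50, z=10 mm of the flap; axes as the flap's. Beyond the flap a water bath with a lid, 0.21 m high, fills x over 0.61, y under -0.1 m: carry round it
- cover: loose grey plastic dust cover, open below, 56 (x) x 96 (y) x 33 mm, walls 3 mm, about 0.12 kg, origin at the centre of its lower rim. At first it stands on the block's top over the knuckles, axes along the block's; free after lifting 30 mm. Worktop free round x 0.47, y 0.31 m. Grip rib on top at x=0: 12 mm thick in x, 40 mm long in y, z 33 to 57 mm.
- hinge_pin: bystander: L-shaped steel hinge pin, 7 mm thick, 77 mm long, lying on the worktop; origin at its underside, mid shank
- tape: bystander: roll of tape 98 x 96 x 25 mm lying on the worktop; origin at the centre of its underside
- vial: bystander: small capped glass vial 22 x 22 x 51 mm, standing; origin at the centre of its underside
Not all that is in view belongs to the job. Leave any turquoise look-alike of the cover alone. Leave any orange look-alike of the leaf alone.

How it is judged:
By the outcome, as a careful person would: the job done as asked, in the order asked, and still so for the second after the job is handed in, while the arm keeps its last pose, push and grip.
It also fails if it takes over 58 s, if anything falls off the work surface, if the arm or the gripper's body presses on something with over 40 N, if the wrist force passes 120 N, or if a joint passes its speed limit or range.

## Robot

A 6-joint arm with a two-finger parallel gripper is mounted at the origin on a cart in front of the work surface, level with it; the furniture and walls round the work are solid. World frame = base frame: x ahead of the robot, y to its left, z up, the work surface at z = 0. Lengths are in m, angles in degrees, forces in N, time in s.
With the tool pointing down it reaches from about 0.375 to 0.9 m from the base axis. Payload 3.1 kg.
Tool frame: the origin (TCP) lies at the very end of the fingers, on their centre line; the grasp point (between the pads) lies bot.tcp_to_grasp behind it (bot.tcp_to_grasp is the distance from the TCP to the grasp point, in m); z points along the fingers, y is the line along which they close (so a half turn about z gives the same grasp; the last joint's range is limited). The gripper opens to 85 mm and grips with 20 to 120 N. Pads are 22 mm wide; open, the fingers measure 114 mm over their backs; the gripper's body (76 mm by 85 mm) begins 54 mm behind the grasp point. The pads swing forward as they close: fully open they stand 13 mm farther back than shut.
Start: joints at [-74.112, 30.224, 82.088, -0, 67.689, -10.227], TCP at [0.275, -0.561, 0.231] pointing down, gripper open.
Joint ranges: [-176.69, 176.69], [-43.24, 126.21], [12.49, 139.97], [-82, 262], [0, 151.66], [-163.58, 163.58]. Speed limits (degrees/s): [159.86, 159.86, 180, 180, 180, 180].

## Interface

Orientations are given as [roll, pitch, yaw] about the fixed x, y, z axes, in that order (R = Rz(yaw) Ry(pitch) Rx(roll)).
In Python, from rig import bot, eyes gives the robot as it stands.
- The arm moves only by the tool jog_arm, never from a script. Its argument "targets" is a list of rows, each a list of 5 numbers: the shift along the tool's x, y, z in cm, then the turn about the tool's z in degrees, then the finger opening in cm, from 0 to 8.54. A call has 1 to 20 rows; each row shifts and turns the commanded pose from where the row before left it, along the tool's axes as they then stand; what a row does not reach is not made up. A row lasts 1/12 s, in which the tool goes at most 41.7 mm and 7.16 degrees, less where a joint would pass 70% of its speed; a pose out of reach is approached as far as the arm can. A call is refused whole if a number of a shift passes 4.17 or a number of a turn 7.16, either way. A call with a gripper value outside its range is refused whole. The fingers move at their own pace and stop on an object; "force" is the grip in N (left out, the last holds). Time passes only in rows, so rows that do not move let the fingers close. It gives the time, the measured TCP pose, the force, the opening and the grip force at its end, in the units of the state.
- bot.state(): the state, without advancing time (a new reading comes with each control period).
- eyes.get_image(name): name is "scene" or "top" or "wrist"; returns a dict with "image" (420x560x3 uint8, red, green, blue), "depth" (420x560 float32, m along the optical axis (not along the pixel's ray), 0 where there is no reading), "K" (3x3 intrinsics, pixels), "k1" (the pictures are not rectified: a ray, as slopes to the right and down, at radius r is drawn at 1 + k1 r^2 times it, then the intrinsics apply), "R" (3x3) and "t" (3): a world point X has camera coordinates R X + t. Camera axes: x right, y down, z forward; pixel columns grow to the right and rows downward; lengths in m; the calibration is good to about 2 mm. A picture is of the moment at which its call begins.
- bot.finish_job(): hands the job in; it is judged then, once.
The state is a dict: "t": time; "q": joint angles; "qd": joint speeds; "tau": joint torques, N m; "position": TCP position; "tool_rot": TCP orientation; "contact_force": force on the tool from outside, world axes, zero at the start; "torque": the same for the moment, N m; "finger_gap": finger opening in m; "finger_force": force on a finger pad.
Only numpy, scipy, OpenCV 4.12 (cv2) and the standard library are available. Lean on these libraries where they do the work, as an engineer would, in place of code of your own. Each camera call takes 0.05 s, during which the arm holds its last target. There are 200 camera calls.

## Working session

There is one attempt and no reset: what is moved stays moved. The work goes in short steps, Python scripts to look and compute and a tool call to move; the robot and the scene stay as the last step left them, time stands still between calls to the robot, and variables do not carry over. Pictures are saved under pics/ and viewed, at most 10 in all, crops included, and the job is handed in when it is done.

Besides the shell and the picture viewer there is one more tool, called after "Request:" as name(argument=value, ...), one argument or row to a line, values as JSON. jog_arm: Moves the arm, as the interface text tells. Its arguments: {"type":"object","properties":{"targets":{"type":"array"},"force":{"type":"number"}},"required":["targets"]}

```bash
ls; mkdir -p pics; cat > h.py <<'E'
import numpy as np, cv2
from rig import bot, eyes
def grab(n,f=None):
    d=eyes.get_image(n)
    np.savez(f'/tmp/{f or n}.npz',**d)
    if f: cv2.imwrite(f'pics/{f}.png',d['image'][:,:,::-1])
    return d
def rays(d,uv):
    uv=np.asarray(uv,float).reshape(-1,1,2)
    K=d['K']; k=float(d['k1'])
    n=cv2.undistortPoints(uv,K,np.array([k,0,0,0,0.]))[:,0]
    R,t=d['R'],d['t']; c=-R.T@t
    return c,(np.c_[n,np.ones(len(n))]@R)
def onplane(d,uv,z):
    c,v=rays(d,uv); return c+v*((z-c[2])/v[:,2])[:,None]
def proj(d,X):
    X=np.asarray(X,float).reshape(-1,3)
    rv=cv2.Rodrigues(d['R'])[0]
    return cv2.projectPoints(X,rv,np.asarray(d['t'],float),d['K'],np.array([float(d['k1']),0,0,0,0]))[0][:,0]
def cloud(d):
    h,w=d['depth'].shape
    vv,uu=np.mgrid[:h,:w]
    c,v=rays(d,np.c_[uu.ravel(),vv.ravel()])
    P=c+v*d['depth'].ravel()[:,None]
    P[d['depth'].ravel()==0]=np.nan
    return P.reshape(h,w,3)
E
python3 - <<'E'
from h import *
print(bot.state(), bot.tcp_to_grasp)
a=grab('scene','scene0');b=grab('top','top0');c=grab('wrist','wrist0')
for d in (a,b,c): print(-d['R'].T@d['t'], d['R'][2], d['k1'],d['K'][0,0])
E
```

```text
pics
{'t': 0.0, 'q': array([-7.41134195e+01,  3.02818981e+01,  8.21568741e+01,  5.61208334e-05,
        6.76867443e+01, -1.02265523e+01]), 'qd': array([-0.00687946, -0.01373059,  0.07989788,  0.14534165, -0.04967284,
        0.0005098 ]), 'tau': array([-2.37479999e-04, -4.42353129e+01, -1.78027546e+01, -2.49272834e-04,
        8.41033616e-03,  9.73294107e-06]), 'position': array([ 0.27492746, -0.56049481,  0.23029945]), 'tool_rot': array([-1.79876487e+02, -2.23353293e-02,  2.61130874e+01]), 'contact_force': array([ 0.16636897, -0.49568426,  0.59498513]), 'torque': array([-0.0238938 ,  0.0178872 , -0.05224841]), 'finger_force': 0.0, 'finger_gap': 0.08526516020000147} 0.0187
[-0.08852482  0.78101792  0.57546698] [ 0.56490873 -0.69328145 -0.44748068] -0.15561238284851406 458.5567944679883
[ 0.31167869 -0.01398281  1.18103143] [ 0.22683423  0.00598618 -0.97391498] 0.04303153494481163 483.7232244578962
[ 0.33727393 -0.52903472  0.374337  ] [-0.24988804 -0.11942221 -0.96088204] -0.05472761720547021 345.74540297792134
```

View pics/top0.png

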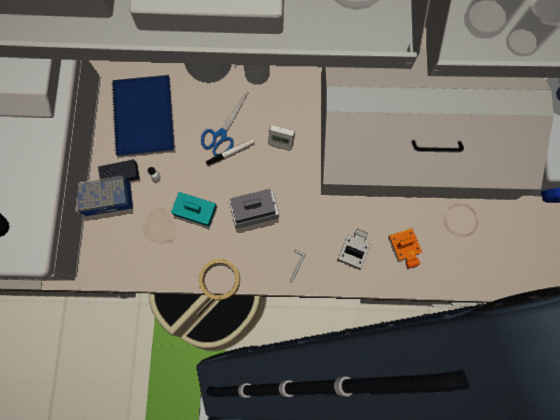

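View pics/scene0.png

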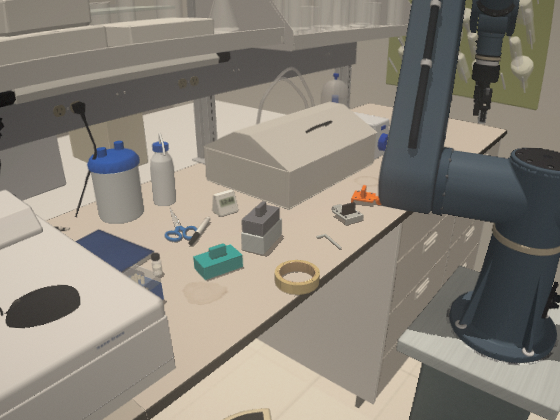

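The top view shows the grey cover on its block at about (254,207), the leaf at (355,248) with its knuckle pointing up-image (+x), the turquoise decoy at (194,209), the orange decoy at (405,245), the pin at (297,265), the tape at (219,279) and the vial at (153,173). The scene view shows the cover at (262,218) and the leaf at (347,213). Next I'll measure positions.

```bash
python3 - <<'E'
from h import *
d=dict(np.load('/tmp/top0.npz')); P=cloud(d); s=dict(np.load('/tmp/scene0.npz')); Q=cloud(s)
for n,(u,v) in dict(cover=(254,207),covrib=(253,203),turq=(194,209),leafrib=(354,250),plate=(345,258),pin=(297,265),tape=(219,263),vial=(153,173),stain=(150,225),free=(300,230),bath=(400,170),clock=(281,138)).items(): print(n,P[v,u].round(4))
print('free px',proj(d,[[.47,.31,0],[.47,.31,.06]]))
# cover: points above worktop in box around
def box(P,m,lab):
    p=P[m]; r=cv2.minAreaRect((p[:,:2]*1000).astype(np.float32)); print(lab,len(p),p.mean(0).round(4),np.round(r[0],1),np.round(r[1],1),round(r[2],1))
for nm,C in(('top',P),('scene',Q)):
    z=C[...,2]; x=C[...,0]; y=C[...,1]
    reg=(abs(x-P[207,254,0])<.07)&(abs(y-P[207,254,1])<.08)
    print(nm,'z hist cover',np.histogram(z[reg],np.arange(-.01,.13,.005)))
    box(C,reg&(z>.095),'rib'); box(C,reg&(z>.072)&(z<.088),'covtop')
    reg=(abs(x-P[250,354,0])<.07)&(abs(y-P[250,354,1])<.06)
    print(np.histogram(z[reg],np.arange(-.01,.06,.004)))
    box(C,reg&(z>.033),'leafrib'); box(C,reg&(z>.009),'leaf')
# colour mask of black rib
im=d['image'].astype(int)
for nm,D,(u,v) in(('top',d,(354,250)),('scene',s,(347,212))):
    g=D['image'].max(2); m=np.zeros_like(g); m[v-22:v+22,u-22:u+22]=(g[v-22:v+22,u-22:u+22]<50)
    n,l,st,ce=cv2.connectedComponentsWithStats(m); 
    for i in range(1,n):
        if st[i,4]>15: print(nm,st[i],ce[i])
for nm,D,(u,v),w in(('top',d,(355,248),30),('top',d,(254,207),40),('scene',s,(262,222),40)):
    c=D['image'][v-w:v+w,u-w:u+w,::-1]; cv2.imwrite(f'/tmp/c{u}.png',cv2.resize(c,(400,400),interpolation=cv2.INTER_CUBIC))
a=[cv2.imread(f'/tmp/c{u}.png') for u in (355,254)]
cv2.imwrite('pics/crop1.png',np.hstack(a))
E
```

```text
cover [0.5695 0.0496 0.0828]
covrib [0.5733 0.0509 0.1064]
turq [0.5689 0.1954 0.048 ]
leafrib [ 0.4808 -0.1886  0.0428]
plate [ 0.4647 -0.1709  0.0163]
pin [ 0.4463 -0.056   0.0018]
tape [0.4453 0.1331 0.0097]
vial [0.6574 0.302  0.0443]
stain [0.5356 0.3093 0.0032]
free [ 0.5329 -0.0618  0.0028]
bath [ 0.6496 -0.2778  0.1416]
clock [ 0.7582 -0.0088  0.0417]
free px [[147.69552034 251.56229388]
 [140.90263891 247.95081522]]
top z hist cover (array([  54, 1084,  949,   33,   21,   21,   15,   18,   20,   20,   45,
        131,   36,   22,   16,   19,   23,  311,  519,   28,    9,   11,
         53,   34,    0,    0,    0,    0]), array([-0.01 , -0.005,  0.   ,  0.005,  0.01 ,  0.015,  0.02 ,  0.025,
        0.03 ,  0.035,  0.04 ,  0.045,  0.05 ,  0.055,  0.06 ,  0.065,
        0.07 ,  0.075,  0.08 ,  0.085,  0.09 ,  0.095,  0.1  ,  0.105,
        0.11 ,  0.115,  0.12 ,  0.125,  0.13 ]))
rib 98 [0.5755 0.0532 0.1037] [576.2  53.3] [13.  38.9] 15.2
covtop 871 [0.5749 0.0534 0.0806] [576.5  53.5] [56.8 95.8] 16.2
(array([   9,  427, 1260,  302,   11,   43,  350,  258,   30,    8,    2,

[... 681 characters left out ...]
  0.07 ,  0.075,  0.08 ,  0.085,  0.09 ,  0.095,  0.1  ,  0.105,
        0.11 ,  0.115,  0.12 ,  0.125,  0.13 ]))
rib 66 [0.5707 0.0561 0.1015] [572.8  54. ] [12.  38.3] 15.7
covtop 442 [0.5643 0.063  0.0793] [573.2  52.9] [ 58.  102.1] 15.4
(array([  0, 101, 564,  33,  27,  43, 157,  69,  17,  16,  15,  20,  20,
        23,   0,   0,   0]), array([-0.01 , -0.006, -0.002,  0.002,  0.006,  0.01 ,  0.014,  0.018,
        0.022,  0.026,  0.03 ,  0.034,  0.038,  0.042,  0.046,  0.05 ,
        0.054,  0.058]))
leafrib 65 [ 0.4751 -0.1905  0.0396] [ 476.9 -192.9] [41.4 14.6] 69.8
leaf 386 [ 0.4767 -0.1881  0.0216] [ 490. -196.] [61.6 91.8] 70.9
top [345 246  19  13 126] [353.85714286 251.81746032]
```

View pics/crop1.png

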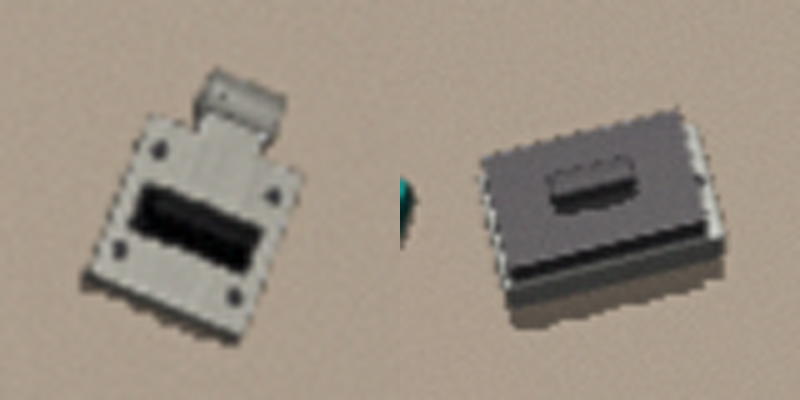

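The crop shows the leaf right side up with its knuckle up and to the right, and the cover sitting squarely on the block with its rib in the centre. The block is at about (0.575, 0.0535) with yaw 15.5°, and the leaf at (0.479, -0.191) with yaw about -21.5°. I'll turn the tool to yaw 105.5° and move over the cover.

Request:
jog_arm(
  targets=[
    [0,0,0,-6.6,8.5],
    [0,0,0,-6.6,8.5],
    [0,0,0,-6.6,8.5],
    [0,0,0,-6.6,8.5],
    [0,0,0,-6.6,8.5],
    [0,0,0,-6.6,8.5],
    [0,0,0,-6.6,8.5],
    [0,0,0,-6.6,8.5],
    [0,0,0,-6.6,8.5],
    [0,0,0,-6.6,8.5],
    [0,0,0,-6.7,8.5],
    [0,0,0,-6.7,8.5],
  ],
)

```text
t: 1.15
position: [0.275, -0.5609, 0.2309]
tool_rot: [-180.0, -0.1, 105.8]
contact_force: [1.1, -0.3, -0.4]
finger_gap: 0.0848
finger_force: 0.0
```

Request:
jog_arm(
  targets=[
    [1.2,1.1,0,0,8.5],
    [2.5,2.2,0,0,8.5],
    [2.6,2.3,0,0,8.5],
    [2.6,2.3,0,0,8.5],
    [2.6,2.3,0,0,8.5],
    [2.6,2.3,0,0,8.5],
    [2.6,2.3,0,0,8.5],
    [2.6,2.3,0,0,8.5],
    [2.6,2.3,0,0,8.5],
    [2.6,2.3,0,0,8.5],
    [2.6,2.3,0,0,8.5],
    [2.6,2.3,0,0,8.5],
    [2.6,2.3,0,0,8.5],
    [2.6,2.3,0,0,8.5],
    [2.6,2.3,0,0,8.5],
    [2.6,2.3,0,0,8.5],
    [2.6,2.3,0,0,8.5],
    [2.6,2.3,0,0,8.5],
    [2.6,2.2,0,0,8.5],
    [2.0,1.8,0,0,8.5],
  ],
)

```text
t: 2.82
position: [0.567, 0.0402, 0.2311]
tool_rot: [-180.0, -0.0, 105.6]
contact_force: [0.0, -0.7, 0.2]
finger_gap: 0.0852
finger_force: 0.0
```

Request:
jog_arm(
  targets=[
    [1.0,0.9,0,0,8.5],
    [0.7,0.8,0,0,8.5],
    [0,0,0,0,8.5],
    [0,0,0,0,8.5],
  ],
)

```text
t: 3.15
position: [0.5781, 0.0578, 0.2311]
tool_rot: [-179.9, 0.0, 105.5]
contact_force: [-0.7, 0.2, 0.2]
finger_gap: 0.0847
finger_force: 0.0
```

```bash
cat >> h.py <<'E'
def box(P,m,lab):
    p=P[m]
    if len(p)<5: print(lab,len(p)); return
    r=cv2.minAreaRect((p[:,:2]*1000).astype(np.float32)); print(lab,len(p),p.mean(0).round(4),np.round(r[0],1),np.round(r[1],1),round(r[2],1), 'zmed',np.median(p[:,2]).round(4))
def st():
    s=bot.state(); print(round(s['t'],2),s['position'].round(4),s['tool_rot'].round(2),'F',s['contact_force'].round(1),'gap',round(s['finger_gap'],4),'gf',round(s['finger_force'],1)); return s
E
python3 - <<'E'
from h import *
st(); d=grab('wrist','w1'); P=cloud(d); x,y,z=P[...,0],P[...,1],P[...,2]
reg=(abs(x-.575)<.06)&(abs(y-.0535)<.07)
print(np.histogram(z[reg],np.arange(0,.16,.008)))
box(P,reg&(z>.093)&(z<.115),'rib');box(P,reg&(z>.1)&(z<.115),'ribtop');box(P,reg&(z>.075)&(z<.088),'top');box(P,reg&(z>.04)&(z<.055),'block')
E
```

```text
3.15 [0.5781 0.0578 0.2311] [-1.7994e+02  2.0000e-02  1.0552e+02] F [-0.7  0.2  0.2] gap 0.0847 gf 0.0
(array([6228,   47,    9,   47,   10,  125,  371,   22,   60,   66, 6068,
         25,   88,  631,    0,    0,    0,    0,    0]), array([0.   , 0.008, 0.016, 0.024, 0.032, 0.04 , 0.048, 0.056, 0.064,
       0.072, 0.08 , 0.088, 0.096, 0.104, 0.112, 0.12 , 0.128, 0.136,
       0.144, 0.152]))
rib 729 [0.5748 0.0556 0.1054] [575.2  54. ] [11.6 40.2] 15.6 zmed 0.1059
ribtop 708 [0.5749 0.055  0.1056] [575.2  53.9] [11.6 40. ] 15.6 zmed 0.1059
top 6118 [0.5742 0.0571 0.0822] [575.   53.7] [56.2 96.7] 15.7 zmed 0.0823
block 472 [0.5595 0.1023 0.0487] [560.3 102.1] [60.1  7.9] 17.3 zmed 0.0489
```

View pics/w1.png

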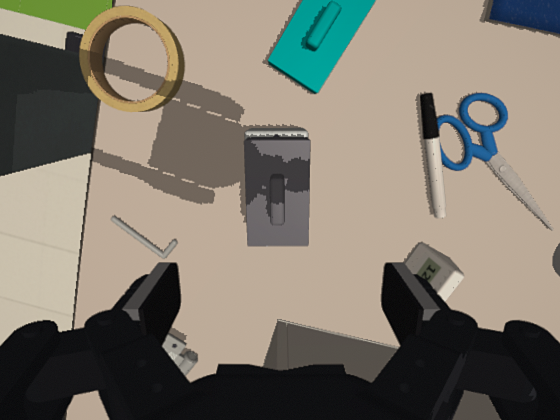

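The wrist view shows the cover centred at (277,192) with its rib at (277,199), clear between the fingers. I'll descend and grip.

Request:
jog_arm(
  targets=[
    [-0.29,-0.38,1.0,0,5],
    [0,0,1.5,0,5],
    [0,0,1.5,0,5],
    [0,0,1.5,0,5],
    [0,0,1.5,0,5],
    [0,0,1.5,0,5],
    [0,0,1.5,0,5],
    [0,0,1.5,0,5],
    [0,0,1.0,0,5],
    [0,0,0.8,0,5],
    [0,0,0.6,0,5],
    [0,0,0.4,0,5],
    [0,0,0.2,0,5],
    [0,0,0,0,5],
    [0,0,0,0,5],
  ],
)

```text
t: 4.45
position: [0.5759, 0.0548, 0.0867]
tool_rot: [180.0, 0.0, 105.5]
contact_force: [0.7, -1.1, -0.9]
finger_gap: 0.0498
finger_force: 0.0
```

Request:
jog_arm(
  targets=[
    [-0.08,-0.07,0.1,0,3],
    [0,0,0,0,1.5],
    [0,0,0,0,0.5],
    [0,0,0,0,0.5],
    [0,0,0,0,0.5],
    [0,0,0,0,0.5],
    [0,0,0,0,0.5],
  ],
  force=40,
)

```text
t: 5.03
position: [0.5754, 0.0538, 0.0856]
tool_rot: [180.0, 0.0, 105.5]
contact_force: [0.2, 0.5, 1.5]
finger_gap: 0.0111
finger_force: 43.8
```

Request:
jog_arm(
  targets=[
    [0,0,-0.3,0,0.5],
    [0,0,-0.6,0,0.5],
    [0,0,-1.0,0,0.5],
    [0,0,-1.2,0,0.5],
    [0,0,-1.2,0,0.5],
    [0,0,-1.5,0,0.5],
    [0,0,-1.5,0,0.5],
    [0,0,-1.5,0,0.5],
    [0,0,-1.2,0,0.5],
    [0,0,-0.5,0,0.5],
  ],
)

```text
t: 5.87
position: [0.5761, 0.0537, 0.193]
tool_rot: [179.8, 0.1, 105.5]
contact_force: [0.1, -0.6, -0.8]
finger_gap: 0.0111
finger_force: 43.4
```

```bash
python3 - <<'E'
from h import *
st(); d=dict(np.load('/tmp/top0.npz')); P=cloud(d)
print('stain corners',onplane(d,[[143,226],[176,226],[160,207],[160,245],[148,243]],0).round(3))
print('edge',onplane(d,[[90,275],[85,275],[150,292],[200,292],[80,250]],0).round(3))
for v in range(205,300,6): print(v,P[v,[125,140,150,160,170]][:,2].round(4),P[v,150,:2].round(3))
E
```

```text
5.87 [0.5761 0.0537 0.193 ] [1.7979e+02 8.0000e-02 1.0552e+02] F [ 0.1 -0.6 -0.8] gap 0.0111 gf 43.4
stain corners [[0.533 0.327 0.   ]
 [0.535 0.246 0.   ]
 [0.583 0.289 0.   ]
 [0.487 0.281 0.   ]
 [0.491 0.311 0.   ]]
edge [[0.41  0.443 0.   ]
 [0.41  0.455 0.   ]
 [0.373 0.296 0.   ]
 [0.376 0.176 0.   ]
 [0.47  0.474 0.   ]]
205 [ 0.0358  0.0025 -0.0048 -0.0003  0.0011] [0.588 0.316]
211 [ 0.002   0.0033  0.0026  0.0024 -0.0009] [0.571 0.313]
217 [-0.0007 -0.0007  0.0013 -0.0015 -0.0028] [0.556 0.312]
223 [ 0.0023  0.0032  0.0017  0.0009 -0.0043] [0.541 0.31 ]
229 [ 0.0018 -0.0006  0.0012 -0.0014 -0.0002] [0.526 0.309]
235 [ 0.001  -0.0021 -0.0024 -0.003   0.0044] [0.512 0.309]
241 [ 0.0009 -0.0017  0.0047  0.0041 -0.0007] [0.495 0.305]
247 [ 0.0005 -0.0006  0.0001 -0.0042  0.0035] [0.481 0.305]
253 [ 0.0023 -0.0044 -0.0024 -0.     -0.0001] [0.467 0.305]
259 [ 0.0012  0.0013 -0.0001  0.0033 -0.0017] [0.452 0.303]
265 [-0.0021 -0.0007 -0.0007  0.0078 -0.003 ] [0.437 0.302]
271 [ 0.0003 -0.0028  0.0002  0.0003  0.002 ] [0.423 0.3  ]
277 [-0.0008 -0.0012  0.002  -0.0026  0.0024] [0.408 0.298]
283 [ 0.0021 -0.0022  0.0009 -0.0019 -0.0006] [0.394 0.297]
289 [-0.0033  0.0001 -0.0018 -0.0032  0.    ] [0.38  0.297]
295 [-0.6939 -0.9031 -0.4897 -0.4875 -0.4779] [0.388 0.423]
```

Request:
jog_arm(
  targets=[
    [1.2,-0.18,0,0,0.5],
    [2.2,-0.33,0,0,0.5],
    [2.5,-0.38,0,0,0.5],
    [2.5,-0.38,0,0,0.5],
    [2.5,-0.38,0,0,0.5],
    [2.5,-0.38,0,0,0.5],
    [2.5,-0.38,0,0,0.5],
    [2.5,-0.38,0,0,0.5],
    [2.5,-0.38,0,0,0.5],
    [2.5,-0.38,0,0,0.5],
    [2.5,-0.38,0,0,0.5],
    [2.2,-0.33,0,0,0.5],
    [1.5,-0.2,0,0,0.5],
    [0.8,-0.1,0,0,0.5],
    [0,0,0,0,0.5],
    [0,0,0,0,0.5],
  ],
)

```text
t: 7.2
position: [0.4491, 0.3344, 0.1898]
tool_rot: [-179.9, 0.0, 105.6]
contact_force: [0.9, -0.9, -1.0]
finger_gap: 0.0111
finger_force: 43.4
```

Request:
jog_arm(
  targets=[
    [0,0,0.8,0,0.5],
    [0,0,1.5,0,0.5],
    [0,0,1.5,0,0.5],
    [0,0,1.5,0,0.5],
    [0,0,1.5,0,0.5],
    [0,0,1.5,0,0.5],
    [0,0,1.5,0,0.5],
    [0,0,1.5,0,0.5],
    [0,0,1.2,0,0.5],
    [0,0,0.8,0,0.5],
    [0,0,0.6,0,0.5],
    [0,0,0.4,0,0.5],
    [0,0,0.2,0,0.5],
    [0,0,0.2,0,0.5],
    [0,0,0,0,0.5],
    [0,0,0,0,0.5],
  ],
)

```text
t: 8.53
position: [0.4501, 0.3347, 0.0437]
tool_rot: [179.9, -0.0, 105.5]
contact_force: [0.2, 0.1, -1.7]
finger_gap: 0.0107
finger_force: 43.3
```

Down the remaining roughly 6 mm, slowly.

Request:
jog_arm(
  targets=[
    [0,0,0.2,0,0.5],
    [0,0,0.2,0,0.5],
    [0,0,0.1,0,0.5],
    [0,0,0.05,0,0.5],
    [0,0,0.05,0,0.5],
    [0,0,0,0,0.5],
    [0,0,0,0,0.5],
  ],
)

```text
t: 9.12
position: [0.4498, 0.3346, 0.0375]
tool_rot: [180.0, -0.0, 105.5]
contact_force: [0.8, -0.1, 1.9]
finger_gap: 0.011
finger_force: 43.7
```

Request:
jog_arm(
  targets=[
    [0,0,0,0,2.5],
    [0,0,0,0,4],
    [0,0,0,0,5],
    [0,0,0,0,5],
    [0,0,0,0,5],
    [0,0,-0.5,0,5],
    [0,0,-1.0,0,5],
    [0,0,-1.5,0,5],
    [0,0,-2.0,0,5],
    [0,0,-2.5,0,5],
    [0,0,-2.5,0,5],
    [0,0,-2.5,0,5],
    [0,0,-2.5,0,5],
    [0,0,-2.5,0,5],
    [0,0,-1.5,0,5],
    [0,0,-0.5,0,5],
  ],
)

```text
t: 10.45
position: [0.4512, 0.3353, 0.2364]
tool_rot: [179.6, -0.1, 105.5]
contact_force: [-0.4, 0.5, -0.7]
finger_gap: 0.0505
finger_force: 0.0
```

Request:
jog_arm(
  targets=[
    [-1.2,0.2,0,0,8.5],
    [-2.2,0.36,0,0,8.5],
    [-2.5,0.41,0,0,8.5],
    [-2.5,0.41,0,0,8.5],
    [-2.5,0.41,0,0,8.5],
    [-2.5,0.41,0,0,8.5],
    [-2.5,0.41,0,0,8.5],
    [-2.5,0.41,0,0,8.5],
    [-2.5,0.41,0,0,8.5],
    [-2.5,0.41,0,0,8.5],
    [-2.5,0.41,0,0,8.5],
    [-2.2,0.36,0,0,8.5],
    [-1.5,0.24,0,0,8.5],
    [-0.8,0.13,0,0,8.5],
    [0,0,0,0,8.5],
    [0,0,0,0,8.5],
    [0,0,0,0,8.5],
  ],
)

```text
t: 11.87
position: [0.5782, 0.0559, 0.2319]
tool_rot: [-179.9, -0.1, 105.6]
contact_force: [-0.0, 0.4, 0.1]
finger_gap: 0.0851
finger_force: 0.0
```

```bash
python3 - <<'E'
from h import *
st(); d=grab('wrist','w2'); P=cloud(d); x,y,z=P[...,0],P[...,1],P[...,2]
reg=(abs(x-.575)<.06)&(abs(y-.0535)<.07)
print(np.histogram(z[reg],np.arange(0,.1,.004)))
box(P,reg&(z>.045)&(z<.054),'blocktop');box(P,reg&(z>.066)&(z<.09),'knuck')
c=np.cos(np.radians(15.6));s=np.sin(np.radians(15.6))
lx=(x-.5752)*c+(y-.054)*s; ly=-(x-.5752)*s+(y-.054)*c
m=reg&(z>.068)&(z<.09); q=ly[m]
print(np.histogram(q,np.arange(-.05,.051,.004)))
for a,b in((-.05,0),(0,.05)):
    k=m&(ly>a)&(ly<b); box(P,k,'kn'); print(ly[k].min(),ly[k].max(),np.percentile(ly[k],[1,99]),lx[k].mean(), np.percentile(z[k],98))
cv2.imwrite('pics/w2c.png',cv2.resize(d['image'][80:300,160:400,::-1],None,fx=2.5,fy=2.5))
g=grab('top','top2'); G=cloud(g); r=(abs(G[...,0]-.45)<.08)&(abs(G[...,1]-.334)<.08)
box(G,r&(G[...,2]>.027)&(G[...,2]<.042),'cover'); box(G,r&(G[...,2]>.05),'rib')
E
```

```text
11.87 [0.5782 0.0559 0.2319] [-1.7993e+02 -6.0000e-02  1.0556e+02] F [-0.   0.4  0.1] gap 0.0851 gf 0.0
(array([6541,   19,   36,    1,    1,    0,   38,   17,    0,    1,   31,
        339, 2417, 2003,  466,  523,   51,  167,  660,  142,    0,    0,
          0,    0]), array([0.   , 0.004, 0.008, 0.012, 0.016, 0.02 , 0.024, 0.028, 0.032,
       0.036, 0.04 , 0.044, 0.048, 0.052, 0.056, 0.06 , 0.064, 0.068,
       0.072, 0.076, 0.08 , 0.084, 0.088, 0.092, 0.096]))
blocktop 3403 [0.5727 0.059  0.0499] [574.3  52.8] [ 60.1 109.3] 15.8 zmed 0.0494
knuck 1007 [0.574  0.0548 0.0738] [574.6  52.2] [18.9 78.2] 15.9 zmed 0.0745
(array([  0,   0,  32,  79,  79,  87,  83,  88,   0,   0,   0,   0,   0,
         0,   0,   0,  42,  98,  93, 100,  95,  93,   0,   0,   0]), array([-0.05 , -0.046, -0.042, -0.038, -0.034, -0.03 , -0.026, -0.022,
       -0.018, -0.014, -0.01 , -0.006, -0.002,  0.002,  0.006,  0.01 ,
        0.014,  0.018,  0.022,  0.026,  0.03 ,  0.034,  0.038,  0.042,
        0.046,  0.05 ]))
kn 448 [0.5817 0.0261 0.0741] [582.2  25.3] [18.9 22.2] 16.2 zmed 0.0746
-0.04070270776306181 -0.0184002098178766 [-0.04021759 -0.01866532] -0.0012151609865249618 0.07684833194176856
kn 521 [0.5667 0.0797 0.0741] [567.   79.4] [18.8 22. ] 15.0 zmed 0.0747
0.015568141083425899 0.037574177403759006 [0.01610355 0.03736954] -0.001291312029867735 0.07692548258062851
cover 343 [0.4469 0.3628 0.0329] [445.7 355.2] [56.5 52.1] 15.2 zmed 0.0329
rib 47 [0.4488 0.343  0.0565] [449.3 342.4] [13.2 20.8] 12.7 zmed 0.0567
```

View pics/w2c.png

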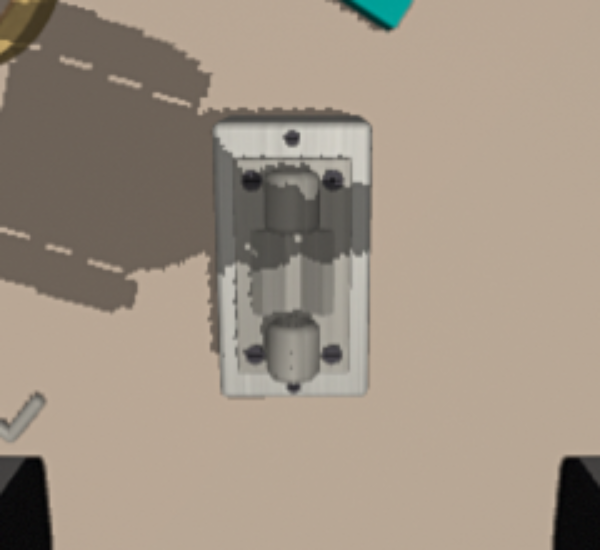

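The wrist view shows the block uncovered: the two knuckles are at crop (292,200) and (292,348), with the V saddle between them at (292,272). The cover stands upright on the worktop. Next I'll move over the leaf and look.

Request:
jog_arm(
  targets=[
    [-1.0,-0.8,0,0,8.5],
    [-1.8,-1.4,0,0,8.5],
    [-2.2,-1.7,0,0,8.5],
    [-2.2,-1.7,0,0,8.5],
    [-2.2,-1.7,0,0,8.5],
    [-2.2,-1.7,0,0,8.5],
    [-2.2,-1.7,0,0,8.5],
    [-2.2,-1.7,0,0,8.5],
    [-2.2,-1.7,0,0,8.5],
    [-1.6,-1.1,0,0,8.5],
    [-1.0,-0.6,0,0,8.5],
    [0,0,0,6.2,8.5],
    [0,0,0,6.2,8.5],
    [0,0,0,6.2,8.5],
    [0,0,0,6.2,8.5],
    [0,0,0,6.2,8.5],
    [0,0,0,6.0,8.5],
    [0,0,0,0,8.5],
    [0,0,0,0,8.5],
    [0,0,0,0,8.5],
  ],
)

```text
t: 13.63
position: [0.4825, -0.1875, 0.2324]
tool_rot: [180.0, -0.0, 68.7]
contact_force: [0.4, 0.2, -0.6]
finger_gap: 0.0853
finger_force: 0.0
```

```bash
python3 - <<'E'
from h import *
s=st(); d=grab('wrist','w3'); P=cloud(d); x,y,z=P[...,0],P[...,1],P[...,2]
reg=(abs(x-.48)<.09)&(abs(y+.191)<.08)
print(np.histogram(z[reg],np.arange(-.008,.06,.004)))
box(P,reg&(z>.035)&(z<.055),'rib');box(P,reg&(z>.012)&(z<.024),'plate+kn')
im=d['image'].max(2)
dark=reg&(im<60)&(z>.03); box(P,dark,'dark')
r=cv2.minAreaRect((P[reg&(z>.035)&(z<.055)][:,:2]*1000).astype(np.float32))
yaw=r[2]-90 if r[1][0]>r[1][1] else r[2]
yaw=-21.5 if abs(yaw+21)>8 else yaw
a=np.radians(yaw);o=np.array(r[0])/1000
lx=(x-o[0])*np.cos(a)+(y-o[1])*np.sin(a);ly=-(x-o[0])*np.sin(a)+(y-o[1])*np.cos(a)
m=reg&(z>.010)
print('yaw',yaw,'lx',lx[m].min(),lx[m].max(),'ly',ly[m].min(),ly[m].max())
k=m&(lx>.042); print('knuckle ly',np.percentile(ly[k],[0,1,99,100]),'lx',np.percentile(lx[k],[0,100]),'z',np.percentile(z[k],98))
p=m&(lx<.03)&(lx>-.028)&(z<.024); print('plate ly',np.percentile(ly[p],[0,1,99,100]),np.median(z[p]))
E
```

```text
13.63 [ 0.4825 -0.1875  0.2324] [180.    -0.    68.68] F [ 0.4  0.2 -0.6] gap 0.0853 gf 0.0
(array([    0,   954, 18177,    19,     8,    33,  2755,   804,     4,
           7,     8,     1,    51,   345,     0,     0]), array([-0.008, -0.004,  0.   ,  0.004,  0.008,  0.012,  0.016,  0.02 ,
        0.024,  0.028,  0.032,  0.036,  0.04 ,  0.044,  0.048,  0.052,
        0.056]))
rib 401 [ 0.4786 -0.1908  0.0447] [ 478.2 -191.6] [39.3  9. ] 68.8 zmed 0.0449
plate+kn 3592 [ 0.4879 -0.1943  0.0193] [ 492.  -197.4] [59.9 89.7] 68.3 zmed 0.0193
dark 46026 [ 0.4846 -0.1779  0.304 ] [ 481.  -188.9] [ 46.3 149. ] 69.2 zmed 0.309
yaw -21.225387573242188 lx -0.07365634525828749 0.07611841789459722 ly -0.030407127858128807 0.02978969212838453
knuckle ly [-0.01530635 -0.00632733  0.01926635  0.0229829 ] lx [0.04201989 0.07611842] z 0.3193997344484597
plate ly [-0.03040713 -0.03001415  0.02920738  0.02978969] 0.019290193716360454
```

View pics/w3.png

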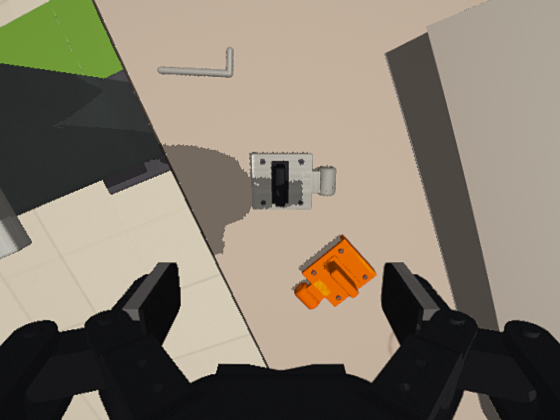

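The wrist view shows the leaf at (280,182) with its rib at (280,185) along the tool's x axis. The orange decoy is at (338,272), clear of the fingers. I'll descend with the opening at 4 cm.

Request:
jog_arm(
  targets=[
    [-0.55,-0.27,1.0,0,4],
    [0,0,2.0,0,4],
    [0,0,2.2,0,4],
    [0,0,2.2,0,4],
    [0,0,2.2,0,4],
    [0,0,2.2,0,4],
    [0,0,2.2,0,4],
    [0,0,2.0,0,4],
    [0,0,1.5,0,4],
    [0,0,1.2,0,4],
    [0,0,0.8,0,4],
    [0,0,0.5,0,4],
    [0,0,0.3,0,4],
    [0,0,0,0,4],
    [0,0,0,0,4],
  ],
)

```text
t: 14.93
position: [0.4784, -0.1921, 0.0297]
tool_rot: [179.9, 0.0, 68.5]
contact_force: [-0.4, -0.5, 0.5]
finger_gap: 0.0401
finger_force: 0.0
```

Request:
jog_arm(
  targets=[
    [0,0,0.4,0,4],
    [0,0,0.3,0,4],
    [0,0,0.15,0,4],
    [0,0,0,0,4],
    [0,0,0,0,2],
    [0,0,0,0,0.3],
    [0,0,0,0,0.3],
    [0,0,0,0,0.3],
    [0,0,0,0,0.3],
    [0,0,0,0,0.3],
  ],
  force=80,
)

```text
t: 15.77
position: [0.4783, -0.1921, 0.0212]
tool_rot: [180.0, 0.0, 68.5]
contact_force: [0.1, 0.0, 5.1]
finger_gap: 0.0081
finger_force: 79.6
```

Request:
jog_arm(
  targets=[
    [0,0,-0.3,0,0.3],
    [0,0,-0.6,0,0.3],
    [0,0,-1.0,0,0.3],
    [0,0,-1.5,0,0.3],
    [0,0,-1.8,0,0.3],
    [0,0,-1.8,0,0.3],
    [0,0,-1.8,0,0.3],
    [0,0,-1.8,0,0.3],
    [0,0,-1.8,0,0.3],
    [0,0,-1.0,0,0.3],
    [0,0,-0.5,0,0.3],
    [0,0,0,-3.2,0.3],
    [0,0,0,-5,0.3],
    [0,0,0,-6,0.3],
    [0,0,0,-6,0.3],
    [0,0,0,-6,0.3],
    [0,0,0,-6,0.3],
    [0,0,0,-5,0.3],
    [0,0,0,0,0.3],
    [0,0,0,0,0.3],
  ],
)

```text
t: 17.43
position: [0.4775, -0.1916, 0.1593]
tool_rot: [-179.9, -0.1, 105.6]
contact_force: [-0.0, -0.5, -2.8]
finger_gap: 0.0082
finger_force: 78.6
```

Request:
jog_arm(
  targets=[
    [0.8,0.4,0,0,0.3],
    [1.4,0.7,0,0,0.3],
    [1.8,0.9,0,0,0.3],
    [1.8,0.95,0,0,0.3],
    [1.8,0.95,0,0,0.3],
    [1.8,0.95,0,0,0.3],
    [1.8,0.95,0,0,0.3],
    [1.8,0.95,0,0,0.3],
    [1.8,0.95,0,0,0.3],
    [1.8,0.95,0,0,0.3],
    [1.8,0.95,0,0,0.3],
    [1.4,0.75,0,0,0.3],
    [0.8,0.4,0,0,0.3],
    [0.3,0.1,0,0,0.3],
    [0,0,0,0,0.3],
    [0,0,0,0,0.3],
  ],
)

```text
t: 18.77
position: [0.5255, 0.0384, 0.1597]
tool_rot: [-180.0, 0.0, 105.7]
contact_force: [-0.1, 0.2, -2.5]
finger_gap: 0.0086
finger_force: 78.6
```

```bash
python3 - <<'E'
from h import *
s=st(); d=grab('wrist','w4'); P=cloud(d); x,y,z=P[...,0],P[...,1],P[...,2]
o=s['position']; a=np.radians(s['tool_rot'][2]-90)
def loc(x,y): return (x-o[0])*np.cos(a)+(y-o[1])*np.sin(a), -(x-o[0])*np.sin(a)+(y-o[1])*np.cos(a)
lx,ly=loc(x,y)
# leaf in hand
zb=o[2]-.0212
m=(lx>.035)&(lx<.07)&(abs(ly)<.03)&(z>zb-.005)&(z<zb+.03)
print('leaf knuckle n',m.sum()); 
if m.sum(): print(np.percentile(lx[m],[0,2,98,100]),np.percentile(ly[m],[0,2,98,100]),np.percentile(z[m],[2,50,98])-zb)
m=(lx>.042)&(lx<.062)&(abs(ly)<.08)&(z>.068)&(z<.085); print('fixed kn lx',np.percentile(lx[m],[1,99]) if m.sum() else 0,'ly hist',np.histogram(ly[m],np.arange(-.05,.051,.005)))
for k in(m&(ly>0),m&(ly<0)):
  if k.sum(): print(np.percentile(ly[k],[0,2,98,100]),np.percentile(lx[k],[2,98]))
E
```

```text
18.77 [0.5255 0.0384 0.1597] [-1.7997e+02  1.0000e-02  1.0570e+02] F [-0.1  0.2 -2.5] gap 0.0086 gf 78.6
leaf knuckle n 2892
[0.03500455 0.035489   0.05711011 0.05831425] [-0.01440992 -0.01192889  0.01566108  0.01646872] [0.00482713 0.019199   0.02144064]
fixed kn lx [0.04215391 0.05954469] ly hist (array([  0,   0,   0,   0,   0,   0,  27,   0,   0,   0,   0,   0,   0,
        83, 186, 190, 190, 171,   0,   0]), array([-5.00000000e-02, -4.50000000e-02, -4.00000000e-02, -3.50000000e-02,
       -3.00000000e-02, -2.50000000e-02, -2.00000000e-02, -1.50000000e-02,
       -1.00000000e-02, -5.00000000e-03, -2.77555756e-17,  5.00000000e-03,
        1.00000000e-02,  1.50000000e-02,  2.00000000e-02,  2.50000000e-02,
        3.00000000e-02,  3.50000000e-02,  4.00000000e-02,  4.50000000e-02,
        5.00000000e-02]))
[0.01701532 0.01788895 0.03876707 0.03911892] [0.04227039 0.05911828]
[-0.01889795 -0.01885257 -0.01683687 -0.01679145] [0.05266136 0.05978915]
```

View pics/w4.png

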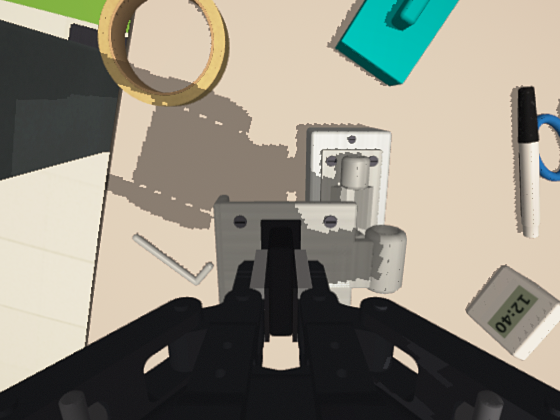

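The wrist view shows the leaf level in the grip with its knuckle at (388,258), and the fixed far knuckle at (353,170). I'll fit the knuckle axes from this view to get the remaining offset.

```bash
cat > off.py <<'E'
from h import *
from scipy.optimize import least_squares
def off(d,s,dz=.0212):
    P=cloud(d); x,y,z=P[...,0],P[...,1],P[...,2]
    o=s['position']; a=np.radians(s['tool_rot'][2]-90); zb=o[2]-dz
    lx=(x-o[0])*np.cos(a)+(y-o[1])*np.sin(a); ly=-(x-o[0])*np.sin(a)+(y-o[1])*np.cos(a)
    def fit(m,z0):
        f=lambda p:np.hypot(lx[m]-p[0],z[m]-p[1])-.01
        r=least_squares(f,[.05,z0],loss='soft_l1',f_scale=.0005); return m.sum(),r.x.round(4),np.percentile(ly[m],[.5,99.5]).round(4)
    print('leaf',fit((lx>.045)&(lx<.063)&(ly>-.012)&(ly<.0155)&(z>zb+.012)&(z<zb+.025),zb+.01),'z rel',zb)
    print('far ',fit((lx>.038)&(lx<.065)&(ly>.0165)&(ly<.045)&(z>.067)&(z<.08),.065))
    print('near',fit((lx>.038)&(lx<.065)&(ly<-.0165)&(ly>-.045)&(z>.067)&(z<.08),.065))
E
python3 - <<'E'
from off import *
off(dict(np.load('/tmp/w4.npz')),bot.state())
E
```

```text
leaf (np.int64(1314), array([0.049 , 0.1493]), array([-0.0117,  0.0154])) z rel 0.13855249224637436
far  (np.int64(883), array([0.0509, 0.0659]), array([0.0178, 0.0394]))
near (np.int64(27), array([0.05  , 0.0645]), array([-0.0185, -0.0165]))
```

Request:
jog_arm(
  targets=[
    [-0.06,0.17,0.3,0,0.3],
    [0,0,0.8,0,0.3],
    [0,0,1.2,0,0.3],
    [0,0,1.2,0,0.3],
    [0,0,1.2,0,0.3],
    [0,0,0.8,0,0.3],
    [0,0,0.4,0,0.3],
    [0,0,0.1,0,0.3],
    [0,0,0,0,0.3],
    [0,0,0,0,0.3],
    [0,0,0,0,0.3],
  ],
)

```text
t: 19.73
position: [0.5281, 0.0385, 0.1004]
tool_rot: [179.9, 0.0, 105.7]
contact_force: [-0.6, 0.1, -1.9]
finger_gap: 0.0083
finger_force: 78.6
```

```bash
python3 - <<'E'
from off import *
s=st(); d=grab('wrist','w5'); off(d,s)
c=grab('scene','s5'); t=grab('top','t5')
a=cv2.resize(d['image'][100:320,180:460,::-1],(400,314)); u,v=proj(c,[.575,.052,.07])[0].astype(int)
b=cv2.resize(c['image'][v-45:v+45,u-57:u+57,::-1],(400,316))[:314]
cv2.imwrite('pics/c5.png',np.hstack([a,b]))
E
```

```text
19.73 [0.5281 0.0385 0.1004] [1.7993e+02 3.0000e-02 1.0571e+02] F [-0.6  0.1 -1.9] gap 0.0083 gf 78.6
leaf (np.int64(1344), array([0.0491, 0.09  ]), array([-0.0118,  0.0154])) z rel 0.07917168507213213
far  (np.int64(1488), array([0.0483, 0.0659]), array([0.0179, 0.0397]))
near (np.int64(306), array([0.0485, 0.066 ]), array([-0.0373, -0.0237]))
```

View pics/c5.png

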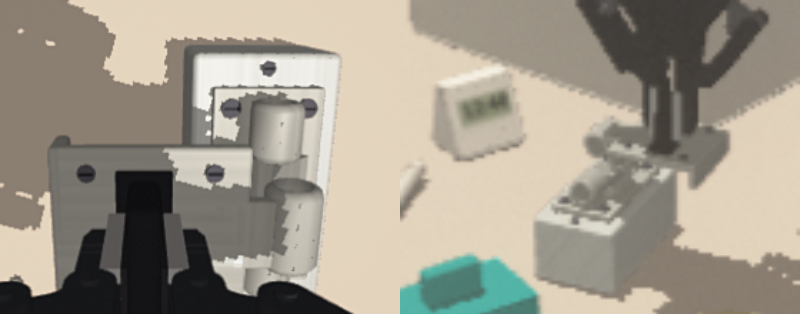

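The crops show the leaf's knuckle just above the gap and lined up with the fixed knuckles (left crop: 297,225 against 278,130). It is about 0.7 mm too far forward. I'll correct that and lower it in stages.

Request:
jog_arm(
  targets=[
    [-0.03,-0.07,0,0,0.3],
    [0,0,0.2,0,0.3],
    [0,0,0.3,0,0.3],
    [0,0,0.3,0,0.3],
    [0,0,0.3,0,0.3],
    [0,0,0.2,0,0.3],
    [0,0,0.2,0,0.3],
    [0,0,0,0,0.3],
    [0,0,0,0,0.3],
  ],
)

```text
t: 20.63
position: [0.527, 0.0381, 0.0846]
tool_rot: [-180.0, -0.0, 105.7]
contact_force: [-0.4, -0.3, -1.9]
finger_gap: 0.0077
finger_force: 78.6
```

Request:
jog_arm(
  targets=[
    [0,0,0.2,0,0.3],
    [0,0,0.2,0,0.3],
    [0,0,0.2,0,0.3],
    [0,0,0.1,0,0.3],
    [0,0,0,0,0.3],
    [0,0,0,0,0.3],
  ],
)

```text
t: 21.13
position: [0.527, 0.0381, 0.0777]
tool_rot: [-180.0, -0.0, 105.7]
contact_force: [-0.4, -0.0, -1.7]
finger_gap: 0.0083
finger_force: 78.6
```

Request:
jog_arm(
  targets=[
    [0,0,0.05,0,0.3],
    [0,0,0.05,0,0.3],
    [0,0,0,0,0.3],
    [0,0,0,0,0.3],
  ],
)

```text
t: 21.47
position: [0.527, 0.0381, 0.0768]
tool_rot: [-180.0, -0.0, 105.7]
contact_force: [-0.2, 0.8, -2.0]
finger_gap: 0.008
finger_force: 78.6
```

Request:
jog_arm(
  targets=[
    [0,0,0.05,0,0.3],
    [0,0,0,0,0.3],
    [0,0,0,0,0.3],
  ],
)

```text
t: 21.72
position: [0.527, 0.0381, 0.0763]
tool_rot: [-180.0, -0.0, 105.7]
contact_force: [-0.6, -0.1, -2.0]
finger_gap: 0.0084
finger_force: 78.6
```

Request:
jog_arm(
  targets=[
    [0,0,0.05,0,0.3],
    [0,0,0,0,0.3],
    [0,0,0,0,0.3],
  ],
)

```text
t: 21.97
position: [0.5273, 0.0381, 0.0759]
tool_rot: [180.0, 0.0, 105.7]
contact_force: [0.6, 0.0, -1.5]
finger_gap: 0.0083
finger_force: 78.8
```

Request:
jog_arm(
  targets=[
    [0,0,0.04,0,0.3],
    [0,0,0,0,0.3],
    [0,0,0,0,0.3],
  ],
)

```text
t: 22.22
position: [0.5273, 0.0381, 0.0757]
tool_rot: [180.0, 0.0, 105.7]
contact_force: [0.1, 0.1, 0.8]
finger_gap: 0.0081
finger_force: 79.0
```

Request:
jog_arm(
  targets=[
    [0,0,0.04,0,0.3],
    [0,0,0,0,0.3],
    [0,0,0,0,0.3],
  ],
)

```text
t: 22.47
position: [0.5272, 0.038, 0.0755]
tool_rot: [180.0, 0.0, 105.7]
contact_force: [-1.3, 0.5, 5.3]
finger_gap: 0.0086
finger_force: 79.5
```

```bash
python3 - <<'E'
from off import *
s=st(); d=grab('wrist','w6'); off(d,s); print(s['torque'].round(2))
E
```

```text
22.47 [0.5272 0.038  0.0755] [1.7996e+02 2.0000e-02 1.0571e+02] F [-1.3  0.5  5.3] gap 0.0086 gf 79.5
leaf (np.int64(1354), array([0.0492, 0.0654]), array([-0.0117,  0.0154])) z rel 0.0542967365084992
far  (np.int64(2001), array([0.0494, 0.0659]), array([0.0183, 0.0398]))
near (np.int64(127), array([0.0495, 0.0645]), array([-0.0215, -0.0165]))
[ 0.07 -0.1   0.04]
```

```bash
python3 - <<'E'
from off import *
s=st(); d=dict(np.load('/tmp/w6.npz')); P=cloud(d).reshape(-1,3)
o=s['position']; a=np.radians(s['tool_rot'][2]-90); q=P-o
lx=q[:,0]*np.cos(a)+q[:,1]*np.sin(a); ly=-q[:,0]*np.sin(a)+q[:,1]*np.cos(a)
m=(abs(lx)<.027)&(abs(lx)>.012)&(ly>.005)&(ly<.028)&(abs(P[:,2]-.0735)<.006)
c=np.linalg.lstsq(np.c_[lx[m],ly[m],np.ones(m.sum())],P[m,2],rcond=None)[0]; print(m.sum(),'slopes deg',np.degrees(c[:2]).round(2),'plate z',c[2].round(4))
E
```

```text
22.52 [0.5272 0.038  0.0755] [1.7996e+02 2.0000e-02 1.0571e+02] F [-0.7  0.1  5.9] gap 0.0087 gf 79.6
3162 slopes deg [0.27 1.03] plate z 0.0733
```

The leaf is seated: light saddle contact, the knuckle axes agree within 0.5 mm, and the plate is level. Handing in.

```bash
python3 -c "
from rig import bot
print(bot.finish_job())"
```

```text
the job is handed in; nothing more can be done
None
```

The job is handed in: the dust cover stands upright on the worktop clear of the block, and the arm is holding the hinge flap level in the saddle with its knuckle within about 0.5 mm of the pin axis as measured by the wrist camera; the pin, tape roll and vial were never approached.

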